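Set up low side light on the microscope's dish

ROBOT

A 6-joint arm with a two-finger parallel gripper is mounted at the origin on the work surface. World frame = base frame: x ahead of the robot, y to its left, z up, the work surface at z = 0. Lengths are in m, angles in rad, forces in N, time in s.
With the tool pointing down it reaches from about 0.25 to 0.725 m from the base axis. Payload 4 kg.
Tool frame: the origin (TCP) lies between the finger pads; the fingertips stand 14 mm ahead of it and the grasp point (between the pads) lies 5 mm behind it; z points along the fingers, y is the line along which they close (so a half turn about z gives the same grasp; the last joint's range is limited). The gripper opens to 85 mm and grips with 20 to 120 N. Pads are 22 mm wide; open, the fingers measure 114 mm over their backs; the gripper's body (76 mm by 85 mm) begins 54 mm behind the grasp point. The pads swing forward as they close: fully open they stand 13 mm farther back than shut.
Start: joints at [-1.238, 0.241, 0.005, 1.335, 0, 1.571], TCP at [0.163, -0.473, 0.245] pointing down, gripper open.
Joint ranges: [-2.72, 2.72], [-1.05, 1.87], [-1.09, 1.28], [-1.99, 2.15], [-1.42, 1.44], [-3.14, 3.14]. Speed limits (rad/s): [2.79, 2.79, 3.14, 3.14, 3.14, 3.14].

INTERFACE

Orientations are given as a rotation vector (axis times angle).
In Python, from bench import arm gives the robot as it stands.
- The arm moves only by the tool drive_tool, never from a script. Its argument "deltas" is a list of rows, each a list of 7 numbers: the opening, from -1 (shut) to 1 (fully open), then the shift along the tool's x, y, z normalised to -1 to 1, where 1 is 80 mm, then the turn, a rotation vector about the tool's x, y, z normalised to -1 to 1, where 1 is 180 degrees. In form: [[gripper, x, y, z, ax, ay, az], ...]. A call has 1 to 8 rows; each row shifts and turns the commanded pose from where the row before left it, along the tool's axes as they then stand; what a row does not reach is not made up. A row lasts 1/12 s, in which the tool goes at most 41.7 mm and 7.16 degrees, less where a joint would pass 70% of its speed; a pose out of reach is approached as far as the arm can. A call with a number of a shift or a turn outside -1 to 1 is refused whole. A call with a gripper value outside its range is refused whole. The fingers move at their own pace and stop on an object; the grip force is fixed at half the most. Time passes only in rows, so rows that do not move let the fingers close. It gives the time, the measured TCP pose, the force, the opening and the grip force at its end, in the units of the state.
- arm.observe(): the state, without advancing time (a new reading comes with each control period).
- arm.camera(name): name is "scene" or "top"; returns a dict with "color" (480x640x3 uint8, red, green, blue), "range_z" (480x640 float32, m along the optical axis (not along the pixel's ray), 0 where there is no reading), "fx", "fy", "cx", "cy" (pixels), "R" (3x3) and "t" (3): a world point X has camera coordinates R X + t. Camera axes: x right, y down, z forward; pixel columns grow to the right and rows downward; lengths in m; the calibration is good to about 2 mm. A picture is of the moment at which its call begins.
- arm.finish_job(): hands the job in; it is judged then, once.
The state is a dict: "t": time; "joints": joint angles; "joint_velocities": joint speeds; "joint_torque": joint torques, N m; "tool_pos": TCP position; "eef_rot": TCP orientation; "force": force on the tool from outside, world axes, zero at the start; "ft_torque": the same for the moment, N m; "opening": finger opening in m; "grip_force": force on a finger pad.
Only numpy, scipy, OpenCV 4.12 (cv2) and the standard library are available. Lean on these libraries where they do the work, as an engineer would, in place of code of your own. Each camera call takes 0.05 s, during which the arm holds its last target. There are 200 camera calls.

TASK

Light the dish on the microscope's stage from the side: lift the small LED spot lamp over and stand it gently on the bench just to the left of the microscope (left as seen by someone sitting at its eyepieces), level with the stage, the lamp's orange dimmer dial facing the same way as the microscope's front. Let go of it, then swivel and tilt its head so that the beam comes down at about 30 degrees below level and points at the middle of the dish. Do not shift the dish, bump the microscope or disturb the other things on the bench.

Things in the scene. Friction and masses are not known exactly. Their poses are not given: they have to be found in the camera images.
- lamp: loose LED spot lamp, 0.75 to 1 kg. Origin: centre of its foot's underside, z up. Dark foot 120 x 120 x 18 mm with an orange dial (26 mm wide, 12 high) on top near the front edge (-x). Steel rod 14 mm thick rises from its centre to 250 mm; its bare top 72 mm, above the swivel collar, is where to take hold from above. This pose does not turn with collar or head
- lamp_swivel (a joint): the collar with fork and head turning about the rod, rad, range -2.2 to 2.2. At 0 the head points over the dial (lamp's -x); positive turns the head anticlockwise seen from above. Held by friction (about 0.04 N m), stays where left
- lamp_tilt (a joint): the head nodding about its level pivot, rad, range -0.4 to 1.0. 0 is level, positive tips the lens down, so its value is the beam's angle below level. Held by friction (about 0.04 N m), stays where left
- lamp_pivot (a point): the head's tilt pivot, 60 mm from the rod's axis the way the head points, 160 mm above the foot's underside; tilt axis level, square to the beam. The beam's line passes through it. Axes are the head's: x along the beam (out of the lens), y left of it, z up. The head is a white barrel 40 mm thick (lens end, black, 47), from 30 mm behind to 55 mm before the pivot (lens)
- lamp_handle (a point): middle of the orange handle on top of the head: a round bar 10 mm thick lying across the beam (along the head's y), 55 mm from the pivot along the head's z, with a leg at each end down to the barrel; 40 mm of bar free between the legs, 30 mm of air under it. Axes as lamp_pivot. It swings forwards and down as the head tilts down
- lamp_dial (a point): top of the orange dimmer dial, 42 mm from the lamp's origin towards its front (-x), 30 mm above the underside
- dish: closed clear culture dish with amber agar on the microscope's stage, 90 mm across, 15 mm high, loose, 50 g. Origin: centre of its underside, which lies 38 mm above the bench
- dish_middle (a point): the middle of the dish, 10 mm above its underside: what the beam is to be pointed at
- microscope: white stereo microscope, fixed. Origin: on the bench under the stage centre. Its front (eyepieces, user) is -x, pillar at +x, +y is its left. Foot plate x -130 to 170, y -100 to 100 mm, top 38 mm up. Optical body above the stage from 150 mm up, within 55 mm of the stage axis (knobs reach 75 mm to the sides); eyepieces reach 410 mm up and 110 mm forward
- table: the black bench top, upper face at height 0
- dish_stack: bystander: stack of six culture dishes, 90 mm across, 91 mm high, loose; origin at its foot
- spare_dish: bystander: single culture dish on the bench, 90 mm across, 15 mm high, loose; origin at its underside
- red_bottle: bystander: red drink bottle, 66 mm across, 130 mm high, loose; origin at its foot
- tube_jar: bystander: clear jar with white lid, 88 mm across, 105 mm high, loose; origin at its foot
Not all that is in view belongs to the job. Leave any purple look-alike of the lamp alone.

How it is judged:
On the way, in this order (a step that is already met when the one before it is completed fails the run):
1. the lamp is lifted clear of the bench (height (world z) of lamp above 0.015 m), for 0.1 s.
2. the lamp stands on the bench to the left of the microscope's stage and has been let go (height (world z) of lamp below 0.004 m and angle between lamp's own z axis and vertical below 0.04 rad and y of lamp in the frame of microscope between 0.15 and 0.36 m and x of lamp in the frame of microscope between -0.15 and 0.15 m and contact force between lamp and the fingers below 0.2 N), for 0.2 s.
3. after that the head is swivelled and tilted until the beam points down at the dish (value of joint lamp_tilt between 0.4 and 0.65 rad and y of dish_middle in the frame of lamp_pivot between -0.018 and 0.018 m and z of dish_middle in the frame of lamp_pivot between -0.018 and 0.018 m and x of dish_middle in the frame of lamp_pivot above 0.08 m), for 0.1 s.
At the end, for the whole second after the job is handed in: Lamp upright, at rest, released on the bench, 150-360 mm left of the stage centre and within 150 mm of level with it; its dial side faces as the microscope's front within 0.4 rad; tilt 0.40 to 0.65 rad; the beam line passes within 18 mm of the dish middle, sideways and in height (all of step 2 and all of step 3 and y of microscope in the frame of lamp below 0 m and angle between the x axis of lamp and the x axis of microscope, either way round below 0.4 rad and linear speed of lamp below 0.02 m/s and angular speed of lamp below 0.05 rad/s and velocity of joint lamp_swivel between -0.05 and 0.05 rad/s and velocity of joint lamp_tilt between -0.05 and 0.05 rad/s); the robot touches nothing.
It fails at once if the dish on the stage is shifted by more than 10 mm (distance of dish from where it was at the start of the episode above 0.01 m).
It fails at once if a bystander is shifted by more than 30 mm (distance of any of dish_stack, spare_dish, red_bottle, tube_jar from where it was at the start of the episode above 0.03 m).
It fails at once if the lamp is set down hard or dropped (more than 120 N between lamp and bench) (contact force between lamp and table above 120 N).
It fails at once if the robot or the lamp bumps the microscope (more than 15 N) (contact force between any of the arm, the fingers, lamp and microscope above 15 N).
It also fails if it takes over 64 s, if anything falls off the work surface, if the arm or the gripper's body presses on something with over 40 N, if the wrist force passes 120 N, or if a joint passes its speed limit or range.

## Working session

There is one attempt and no reset: what is moved stays moved. The work goes in short steps, Python scripts to look and compute and a tool call to move; the robot and the scene stay as the last step left them, time stands still between calls to the robot, and variables do not carry over. Pictures are saved under pics/ and viewed, at most 10 in all, crops included, and the job is handed in when it is done.

Besides the shell and the picture viewer there is one more tool, called by a JSON object that holds its "fn" and its "kwargs". drive_tool: Moves the arm, as the interface text tells. Its arguments: {"type":"object","properties":{"deltas":{"type":"array","items":{"type":"array","items":{"type":"number"}}}},"required":["deltas"]}

```bash
mkdir -p pics; cat > h.py <<'E'
import numpy as np, cv2
from bench import arm
from scipy.spatial.transform import Rotation as Ro
def cloud(c):
    v,u=np.mgrid[0:480,0:640]; z=c["range_z"]
    P=np.stack([(u-c["cx"])/c["fx"]*z,(v-c["cy"])/c["fy"]*z,z],-1)
    W=(P-c["t"])@c["R"]; W[z==0]=np.nan
    return W
def save(n,im): cv2.imwrite("pics/"+n,im[:,:,::-1])
E
python3 - <<'E'
from h import *
for n in("scene","top"):
    c=arm.camera(n); np.savez(n+"0.npz",**c); save(n+"0.png",c["color"])
s=arm.observe(); print(s)
E
```

```text
{'t': 0.1, 'joints': array([-1.23800141e+00,  2.41334055e-01,  3.88035236e-03,  1.33520400e+00,
        1.24846238e-05,  1.57080865e+00]), 'joint_velocities': array([-0.00084293, -0.00095434,  0.00491527,  0.00033288,  0.00149403,
        0.00038828]), 'joint_torque': array([-1.93020728e-04, -3.73137903e+01,  2.53010166e+01,  1.08308962e-02,
        1.34190429e-05,  2.68126492e-06]), 'tool_pos': array([ 0.16317295, -0.47206364,  0.24451191]), 'eef_rot': array([-3.09639135e+00, -5.20020542e-01,  4.64684874e-04]), 'force': array([-0.29508592,  0.29555262, -0.60541057]), 'ft_torque': array([-0.01922137,  0.03240157,  0.04414532]), 'grip_force': 0.0, 'opening': 0.08565669355909543}
```

View pics/scene0.png

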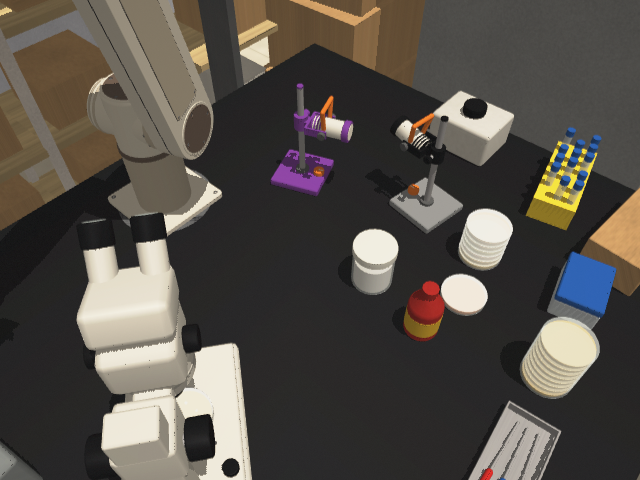

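View pics/top0.png

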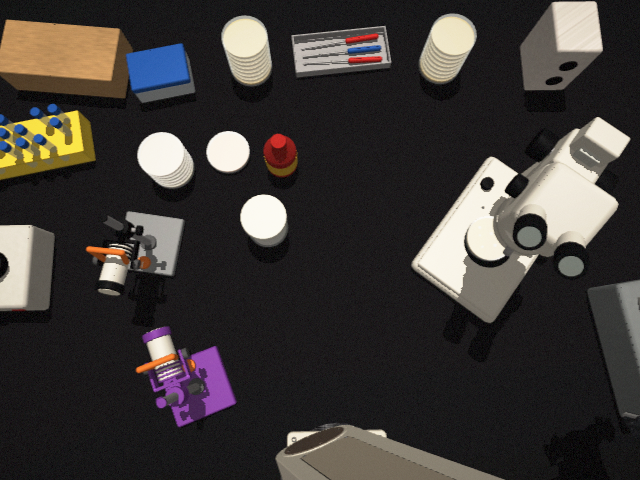

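The scene camera shows two lamp candidates. The grey-footed lamp is at scene (428,200) / top (150,245). The purple look-alike is at scene (303,170) / top (195,385). I choose the grey one. The microscope is at right in the top view (500,240), with its eyepieces (530,230) and (570,260) towards the robot, so its left is up-left in that view.

```bash
cat > meas.py <<'E'
from h import *
import sys
def lamp(c,W,near=None,rad=0.13):
    pass
E
python3 - <<'E'
from h import *
for n in("top","scene"):
    c=dict(np.load(n+"0.npz")); W=cloud(c); im=c["color"].astype(int)
    print(n,"cam at",-c["R"].T@c["t"], "fx",c["fx"])
    def show(u,v): print((u,v),W[v,u].round(3),im[v,u])
    pts={"top":[(150,245),(170,225),(146,262),(118,230),(113,285),(165,160),(228,150),(280,155),(263,220),(420,264),(490,162),(485,316),(487,245),(530,230),(600,145),(195,385),(30,250)],"scene":[(428,200),(443,122),(432,155),(412,190),(424,125),(405,130),(490,225),(465,295),(428,295),(375,245),(235,360),(195,410),(97,230),(150,225)]}[n]
    for p in pts: show(*p)
c=dict(np.load("top0.npz")); W=cloud(c); im=c["color"].astype(int)
# foot plate
z=W[...,2]; m=(abs(z-.038)<.008); m[:, :400]=0; m[:140]=0
m=cv2.morphologyEx(m.astype(np.uint8),cv2.MORPH_OPEN,np.ones((3,3)))
P=W[m>0][:,:2]; r=cv2.minAreaRect(P.astype(np.float32)); print("plate",r,cv2.boxPoints(r).round(3).tolist(),len(P))
# lamp foot
m=(abs(z-.018)<.006)&(np.hypot(W[...,0]-W[245,165,0],W[...,1]-W[245,165,1])<.13)
m=cv2.morphologyEx(m.astype(np.uint8),cv2.MORPH_OPEN,np.ones((3,3)))
P=W[m>0][:,:2]; r=cv2.minAreaRect(P.astype(np.float32)); print("foot",r,cv2.boxPoints(r).round(3).tolist(),len(P))
o=(im[...,0]>180)&(im[...,1]<150)&(im[...,2]<80)
for lab,mm in(("dial",o&(abs(z-.03)<.01)),("handle",o&(z>.15))):
    mm[:,250:]=0
    mm[300:]=0
    print(lab,W[mm].mean(0) if mm.any() else None,mm.sum(), W[mm].min(0),W[mm].max(0))
c2=dict(np.load("scene0.npz")); 
save("crop0.png",cv2.resize(np.hstack([c["color"][190:320,70:200],c2["color"][90:220+0,360:490]]),None,fx=3,fy=3))
E
```

```text
top cam at [0.28773986 0.04312747 1.02646873] fx 498.0128404840933
(150, 245) [0.464 0.369 0.024] [45 45 44]
(170, 225) [0.507 0.333 0.015] [174 172 164]
(146, 262) [0.429 0.375 0.027] [130  65  29]
(118, 230) [0.465 0.376 0.176] [47 45 44]
(113, 285) [0.368 0.373 0.192] [23 20 23]
(165, 160) [0.621 0.325 0.091] [250 246 237]
(228, 150) [0.669 0.216 0.012] [252 246 235]
(280, 155) [0.625 0.1   0.099] [78 15 12]
(263, 220) [0.495 0.132 0.103] [252 250 242]
(420, 264) [ 0.414 -0.175  0.04 ] [229 222 203]
(490, 162) [ 0.626 -0.336  0.035] [213 203 183]
(485, 316) [ 0.309 -0.303  0.023] [119 113 105]
(487, 245) [ 0.448 -0.31   0.049] [247 242 225]
(530, 230) [ 0.406 -0.233  0.417] [123 127 120]
(600, 145) [ 0.548 -0.387  0.333] [199 188 170]
(195, 385) [0.19  0.265 0.053] [67 64 63]
(30, 250) [0.447 0.573 0.09 ] [180 172 157]
scene cam at [ 0.85337669 -0.42695112  0.8876138 ] fx 533.9131364692269
(428, 200) [0.48  0.37  0.031] [112 108 103]
(443, 122) [0.475 0.37  0.244] [86 83 81]
(432, 155) [0.473 0.357 0.167] [96 94 90]
(412, 190) [0.434 0.374 0.03 ] [130  69  31]
(424, 125) [0.419 0.
[... 540 characters left out ...]
44) [[0.11500000208616257, -0.5529999732971191], [0.3400000035762787, -0.7289999723434448], [0.6399999856948853, -0.3440000116825104], [0.41499999165534973, -0.1679999977350235]] 7634
foot ((0.4708169102668762, 0.37312448024749756), (0.12116242945194244, 0.11991611123085022), 80.93000793457031) [[0.4020000100135803, 0.3230000138282776], [0.5199999809265137, 0.30399999022483826], [0.5400000214576721, 0.4230000078678131], [0.42100000381469727, 0.44200000166893005]] 2057
dial [0.4372801  0.38869357 0.02881405] 1 [0.4372801  0.38869357 0.02881405] [0.4372801  0.38869357 0.02881405]
handle [0.42286083 0.37934313 0.21730155] 177 [0.41609137 0.34979674 0.21303263] [0.42901355 0.40999933 0.22172287]
```

View pics/crop0.png

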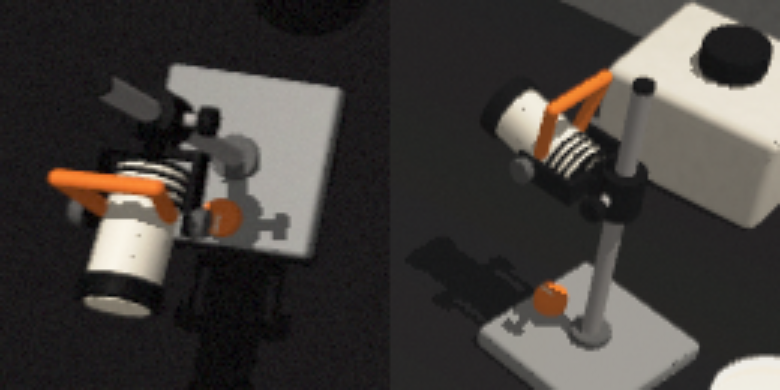

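The crop confirms the choice: grey foot with an orange dial, white head, not purple. Next I refine the microscope and dish positions. In the same step I lift the arm and turn it slightly, which gives the sign of joint 6.

```bash
cat >> h.py <<'E'
def yaw(s=None):
    s=s or arm.observe(); x=Ro.from_rotvec(s["eef_rot"]).as_matrix()[:,0]; return np.degrees(np.arctan2(x[1],x[0]))
def plan(tgt,psi_t=None,step=0.5):
    """units left to go, in tool axes at the present yaw"""
    s=arm.observe(); M=Ro.from_rotvec(s["eef_rot"]).as_matrix(); d=np.array(tgt)-s["tool_pos"]
    print("t",s["t"],"pos",s["tool_pos"].round(4),"yaw",yaw(s).round(1),"q",s["joints"].round(2),"F",s["force"].round(1),"open",round(s["opening"],4),"zdir",M[:,2].round(3))
    print("tool units",(M.T@d/.08).round(3),"dist",np.linalg.norm(d).round(3), "turn units",None if psi_t is None else round(-((psi_t-yaw(s)+180)%360-180)/180,3))
E
python3 - <<'E'
from h import *
c=dict(np.load("top0.npz")); W=cloud(c); im=c["color"].astype(int); z=W[...,2]
m=(abs(z-.038)<.007)&(W[...,1]<-.15)&(W[...,1]>-.45)&(W[...,0]>.27)&(im.sum(2)>250)
m=cv2.morphologyEx(m.astype(np.uint8),cv2.MORPH_OPEN,np.ones((3,3)))
P=W[m>0][:,:2]
for th in (50,51,52,53,54):
    y=np.array([np.cos(np.radians(th)),np.sin(np.radians(th))]); x=np.array([y[1],-y[0]])
    a=P@y; b=P@x; print(th,"left edge",np.percentile(a,[98,99,99.7]).round(4),"front",np.percentile(b,[.3,1,2]).round(4))
h=cv2.convexHull(P.astype(np.float32))[:,0]; print(h.round(3).tolist())
# dish top rim, both cams
for n in("top","scene"):
    c=dict(np.load(n+"0.npz")); W=cloud(c); z=W[...,2]
    m=(abs(z-.0535)<.005)&(np.hypot(W[...,0]-.456,W[...,1]+.327)<.08)
    Q=W[m]; print(n,m.sum(),Q.min(0).round(3),Q.max(0).round(3),Q.mean(0).round(3)); 
    h=cv2.convexHull(Q[:,:2].astype(np.float32))[:,0]; print(h.round(3).tolist())
E
```

```text
50 left edge [0.2134 0.3311 0.3606] front [0.4291 0.4311 0.4327]
51 left edge [0.1971 0.3172 0.3469] front [0.4308 0.4322 0.4334]
52 left edge [0.1807 0.3032 0.3331] front [0.4319 0.4327 0.4341]
53 left edge [0.1643 0.2891 0.3192] front [0.432  0.433  0.4345]
54 left edge [0.1478 0.2749 0.3052] front [0.4314 0.4331 0.4348]
[[0.9049999713897705, -0.43799999356269836], [0.8379999995231628, -0.2160000056028366], [0.41600000858306885, -0.1720000058412552], [0.414000004529953, -0.17299999296665192], [0.4059999883174896, -0.1809999942779541], [0.3569999933242798, -0.24199999868869781], [0.3160000145435333, -0.29600000381469727], [0.30799999833106995, -0.3059999942779541], [0.30799999833106995, -0.3100000023841858], [0.30799999833106995, -0.31299999356269836], [0.30799999833106995, -0.3160000145435333], [0.3100000023841858, -0.3199999928474426], [0.3370000123977661, -0.34299999475479126], [0.42100000381469727, -0.40799999237060547], [0.42500001192092896, -0.4090000092983246], [0.8029999732971191, -0.44699999690055847], [0.9049999713897705, -0.4390000104904175]]
top 1131 [ 0.417 -0.343  0.04
[... 1570 characters left out ...]
[0.4830000102519989, -0.2720000147819519], [0.4740000069141388, -0.26899999380111694], [0.47099998593330383, -0.2680000066757202], [0.46700000762939453, -0.2669999897480011], [0.46000000834465027, -0.2669999897480011], [0.45100000500679016, -0.26899999380111694], [0.4480000138282776, -0.2709999978542328], [0.44200000166893005, -0.27399998903274536], [0.4390000104904175, -0.2759999930858612], [0.43299999833106995, -0.2809999883174896], [0.4309999942779541, -0.2840000092983246], [0.4300000071525574, -0.2879999876022339], [0.43299999833106995, -0.3050000071525574], [0.4339999854564667, -0.3059999942779541], [0.43700000643730164, -0.3070000112056732], [0.47099998593330383, -0.31700000166893005]]
```

{"fn": "drive_tool", "kwargs": {"deltas": [[1,0,0,-0.4,0,0,-0.03],[1,0,0,-0.5,0,0,-0.03],[1,0,0,-0.5,0,0,-0.03],[1,0,0,-0.5,0,0,-0.03]]}}

```text
t: 0.43
tool_pos: [0.1631, -0.4718, 0.3983]
eef_rot: [-2.941, -1.098, -0.0]
force: [0.6, -1.7, -0.1]
opening: 0.0855
grip_force: 0.0
```

```bash
python3 -c "
from h import *
plan([.471,.373,.4],171)"
```

```text
t 0.4333 pos [ 0.1631 -0.4718  0.3983] yaw 40.9 q [-1.24  0.23  0.39  1.73 -0.    1.19] F [ 0.6 -1.7 -0.1] open 0.0855 zdir [-0.001  0.002 -1.   ]
tool units [ 9.827e+00 -5.456e+00 -4.000e-03] dist 0.899 turn units -0.723
```

```bash
cat >> h.py <<'E'
def rows(wps,psi_t,g=1,step=.036,dyaw=6.8):
    """rows through world waypoints [x,y,z], tool pointing down, yaw going to psi_t"""
    s=arm.observe(); p=s["tool_pos"].copy(); ps=yaw(s); out=[]
    left=(psi_t-ps+180)%360-180
    for w in wps:
        w=np.array(w,float)
        while np.linalg.norm(w-p)>.001:
            d=w-p; L=np.linalg.norm(d); n=np.ceil(L/step); d=d/n
            q=np.radians(ps); c,sn=np.cos(q),np.sin(q)
            u=np.round(np.array([d[0]*c+d[1]*sn,d[0]*sn-d[1]*c,-d[2]])/.08,2)
            a=np.round(-np.clip(left,-dyaw,dyaw)/180,3)
            if abs(u).max()==0: break
            p=p+.08*np.array([u[0]*c+u[1]*sn,u[0]*sn-u[1]*c,-u[2]]); ps-=a*180; left+=a*180
            out.append([g,*u.tolist(),0,0,float(a)])
    for i in range(0,len(out),8): print(out[i:i+8])
    print("ends",p.round(4),round(ps,1),len(out))
E
python3 -c "
from h import *
rows([[.25,-.2,.4],[.30,.1,.4],[.471,.373,.40]],171)"
```

```text
[[1, 0.38, -0.23, -0.0, 0, 0, -0.038], [1, 0.41, -0.19, -0.0, 0, 0, -0.038], [1, 0.42, -0.13, -0.0, 0, 0, -0.038], [1, 0.44, -0.08, -0.0, 0, 0, -0.038], [1, 0.44, -0.03, -0.01, 0, 0, -0.038], [1, 0.45, 0.02, -0.0, 0, 0, -0.038], [1, 0.44, 0.07, -0.01, 0, 0, -0.038], [1, 0.43, 0.13, -0.0, 0, 0, -0.038]]
[[1, 0.41, 0.11, -0.0, 0, 0, -0.038], [1, 0.39, 0.16, -0.0, 0, 0, -0.038], [1, 0.37, 0.2, -0.0, 0, 0, -0.038], [1, 0.34, 0.25, -0.0, 0, 0, -0.038], [1, 0.31, 0.28, -0.0, 0, 0, -0.038], [1, 0.28, 0.32, -0.0, 0, 0, -0.038], [1, 0.24, 0.35, -0.0, 0, 0, -0.038], [1, 0.19, 0.38, -0.0, 0, 0, -0.038]]
[[1, 0.14, 0.39, -0.0, 0, 0, -0.038], [1, -0.07, 0.44, -0.0, 0, 0, -0.038], [1, -0.12, 0.43, -0.0, 0, 0, -0.038], [1, -0.18, 0.41, -0.0, 0, 0, -0.001], [1, -0.18, 0.41, -0.0, 0, 0, 0.0], [1, -0.18, 0.41, -0.0, 0, 0, 0.0], [1, -0.17, 0.41, -0.0, 0, 0, 0.0], [1, -0.13, 0.31, -0.0, 0, 0, 0.0]]
[[1, -0.13, 0.31, -0.0, 0, 0, 0.0], [1, -0.13, 0.31, -0.0, 0, 0, 0.0], [1, -0.14, 0.32, -0.0, 0, 0, 0.0]]
ends [0.4714 0.3733 0.3999] 171.1 27
```

{"fn": "drive_tool", "kwargs": {"deltas": [[1,0.38,-0.23,0,0,0,-0.038],[1,0.41,-0.19,0,0,0,-0.038],[1,0.42,-0.13,0,0,0,-0.038],[1,0.44,-0.08,0,0,0,-0.038],[1,0.44,-0.03,0,0,0,-0.038],[1,0.45,0.02,0,0,0,-0.038],[1,0.44,0.07,0,0,0,-0.038],[1,0.43,0.13,0,0,0,-0.038]]}}

```text
t: 1.1
tool_pos: [0.2514, -0.1993, 0.397]
eef_rot: [-2.109, -2.328, -0.0]
force: [0.3, 0.1, -0.3]
opening: 0.0856
grip_force: 0.0
```

{"fn": "drive_tool", "kwargs": {"deltas": [[1,0.41,0.11,0,0,0,-0.038],[1,0.39,0.16,0,0,0,-0.038],[1,0.37,0.2,0,0,0,-0.038],[1,0.34,0.25,0,0,0,-0.038],[1,0.31,0.28,0,0,0,-0.038],[1,0.28,0.32,0,0,0,-0.038],[1,0.24,0.35,0,0,0,-0.038],[1,0.19,0.38,0,0,0,-0.038]]}}

```text
t: 1.77
tool_pos: [0.2965, 0.0672, 0.3972]
eef_rot: [0.801, 3.038, -0.0]
force: [1.1, -0.5, -0.0]
opening: 0.0854
grip_force: 0.0
```

{"fn": "drive_tool", "kwargs": {"deltas": [[1,0.14,0.39,0,0,0,-0.038],[1,-0.07,0.44,0,0,0,-0.038],[1,-0.12,0.43,0,0,0,-0.038],[1,-0.18,0.41,0,0,0,0],[1,-0.18,0.41,0,0,0,0]]}}

```text
t: 2.18
tool_pos: [0.3799, 0.2206, 0.397]
eef_rot: [-0.254, -3.131, 0.001]
force: [0.8, -0.7, 1.3]
opening: 0.085
grip_force: 0.0
```

```bash
python3 - <<'E'
from h import *
c=arm.camera("scene"); W=cloud(c); z=W[...,2]
# rod top and rod axis
for c,n in((c,"scene"),(arm.camera("top"),"top")):
    W=cloud(c); z=W[...,2]; r=np.hypot(W[...,0]-.471,W[...,1]-.373)
    for lo,hi in((.03,.1),(.1,.14),(.185,.26)):
        m=(z>lo)&(z<hi)&(r<.03); print(n,lo,hi,m.sum(),W[m].mean(0).round(4) if m.any() else '')
plan([.471,.373,.40],171); rows([[.471,.373,.4],[.471,.373,.212]],171)
E
```

```text
scene 0.03 0.1 156 [0.4747 0.3714 0.0646]
scene 0.1 0.14 83 [0.4752 0.3711 0.1174]
scene 0.185 0.26 212 [0.475  0.3718 0.2222]
top 0.03 0.1 0 
top 0.1 0.14 0 
top 0.185 0.26 0 
t 2.2833 pos [0.3816 0.2223 0.3944] yaw 170.8 q [0.53 0.11 0.23 1.69 0.   0.69] F [ 0.5 -0.1  0.6] open 0.0856 zdir [-0.004 -0.001 -1.   ]
tool units [-0.803  2.037 -0.077] dist 0.175 turn units -0.001
[[1, -0.16, 0.41, -0.01, 0, 0, -0.001], [1, -0.16, 0.41, -0.02, 0, 0, 0.0], [1, -0.16, 0.4, -0.01, 0, 0, 0.0], [1, -0.16, 0.41, -0.02, 0, 0, 0.0], [1, -0.17, 0.4, -0.01, 0, 0, 0.0], [1, 0.0, 0.0, 0.39, 0, 0, 0.0], [1, 0.0, 0.0, 0.39, 0, 0, 0.0], [1, 0.0, 0.0, 0.39, 0, 0, 0.0]]
[[1, 0.0, 0.0, 0.39, 0, 0, 0.0], [1, 0.0, 0.0, 0.39, 0, 0, 0.0], [1, 0.0, 0.0, 0.4, 0, 0, 0.0]]
ends [0.471  0.3726 0.212 ] 171.0 11
```

{"fn": "drive_tool", "kwargs": {"deltas": [[1,-0.16,0.41,0,0,0,0],[1,-0.16,0.41,0,0,0,0],[1,-0.16,0.41,0,0,0,0],[1,-0.16,0.41,0,0,0,0],[1,-0.17,0.41,0,0,0,0],[1,0,0,0.3,0,0,0],[1,0,0,0,0,0,0]]}}

```text
t: 2.87
tool_pos: [0.4705, 0.3707, 0.3652]
eef_rot: [-0.254, -3.122, 0.014]
force: [-0.2, -0.5, -2.4]
opening: 0.0856
grip_force: 0.0
```

```bash
python3 -c "
from h import *
plan([.4715,.375,.212],171)
rows([[.4715,.375,.37],[.4715,.375,.212]],171)"
```

```text
t 2.8667 pos [0.4705 0.3707 0.3652] yaw 170.7 q [ 0.67  0.46  0.63  1.75 -0.    0.83] F [-0.2 -0.5 -2.4] open 0.0856 zdir [-0.01  -0.008 -1.   ]
tool units [-0.02   0.073  1.915] dist 0.153 turn units -0.002
[[1, -0.0, 0.05, -0.06, 0, 0, -0.002], [1, -0.0, 0.0, 0.4, 0, 0, 0.0], [1, -0.0, 0.0, 0.39, 0, 0, 0.0], [1, -0.0, 0.0, 0.4, 0, 0, 0.0], [1, -0.0, 0.0, 0.39, 0, 0, 0.0], [1, -0.0, 0.0, 0.4, 0, 0, 0.0]]
ends [0.4712 0.3747 0.2116] 171.0 6
```

{"fn": "drive_tool", "kwargs": {"deltas": [[1,-0.01,0.05,0.3,0,0,0],[1,0,0,0.4,0,0,0],[1,0,0,0.4,0,0,0],[1,0,0,0.4,0,0,0],[1,0,0,0.3,0,0,0],[1,0,0,0.1,0,0,0],[1,0,0,0,0,0,0]]}}

```text
t: 3.45
tool_pos: [0.4703, 0.372, 0.2201]
eef_rot: [-0.258, -3.128, 0.005]
force: [-0.3, -0.1, -0.2]
opening: 0.0853
grip_force: 0.0
```

{"fn": "drive_tool", "kwargs": {"deltas": [[-1,0,0,0,0,0,0],[-1,0,0,0,0,0,0],[-1,0,0,0,0,0,0],[-1,0,0,0,0,0,0],[-1,0,0,0,0,0,0],[-1,0,0,0,0,0,0],[-1,0,0,0,0,0,0],[-1,0,0,0,0,0,0]]}}

```text
t: 4.12
tool_pos: [0.4723, 0.3749, 0.2222]
eef_rot: [0.256, 3.13, 0.004]
force: [0.2, 3.3, 2.9]
opening: 0.0126
grip_force: 58.5
```

{"fn": "drive_tool", "kwargs": {"deltas": [[-1,0,0,-0.05,0,0,0],[-1,0,0,-0.1,0,0,0],[-1,0,0,-0.2,0,0,0],[-1,0,0,-0.3,0,0,0],[-1,0,0,-0.4,0,0,0],[-1,0,0,-0.4,0,0,0],[-1,0,0,-0.4,0,0,0],[-1,0,0,-0.3,0,0,0]]}}

```text
t: 4.78
tool_pos: [0.4713, 0.3731, 0.3948]
eef_rot: [-0.257, -3.13, 0.003]
force: [0.6, 1.0, -8.5]
opening: 0.0122
grip_force: 58.8
```

```bash
python3 -c "
from h import *
rows([[.43,.28,.397],[.40,.13,.397],[.44,.0,.397],[.6195,-.113,.397]],142,g=-1,step=.03,dyaw=1.5)
plan([.6195,-.113,.397],142)
c=arm.camera('scene'); save('lift.png',c['color'])
W=cloud(c); z=W[...,2]; p=arm.observe()['tool_pos']; r=np.hypot(W[...,0]-p[0],W[...,1]-p[1])
for lo,hi in((.19,.23),(.23,.27),(.27,.31)):
    m=(z>lo)&(z<hi)&(r<.03); print(lo,hi,m.sum(),W[m].mean(0).round(4) if m.any() else '')
m=(r<.11)&(z<.19)&(z>.05); print(m.sum(),np.percentile(z[m],[1,50,90]))
"
```

```text
[[-1, 0.08, -0.31, -0.01, 0, 0, 0.008], [-1, 0.07, -0.31, -0.01, 0, 0, 0.008], [-1, 0.07, -0.31, -0.0, 0, 0, 0.008], [-1, 0.05, -0.31, -0.01, 0, 0, 0.008], [-1, -0.02, -0.32, 0.0, 0, 0, 0.008], [-1, -0.03, -0.32, 0.0, 0, 0, 0.008], [-1, -0.04, -0.32, 0.0, 0, 0, 0.008], [-1, -0.04, -0.31, 0.0, 0, 0, 0.008]]
[[-1, -0.05, -0.31, 0.0, 0, 0, 0.008], [-1, -0.06, -0.32, 0.0, 0, 0, 0.008], [-1, -0.22, -0.26, 0.0, 0, 0, 0.008], [-1, -0.23, -0.25, 0.0, 0, 0, 0.008], [-1, -0.24, -0.24, 0.0, 0, 0, 0.008], [-1, -0.24, -0.24, 0.0, 0, 0, 0.008], [-1, -0.25, -0.23, 0.0, 0, 0, 0.008], [-1, -0.33, -0.01, 0.0, 0, 0, 0.008]]
[[-1, -0.33, 0.0, 0.0, 0, 0, 0.008], [-1, -0.33, 0.01, 0.0, 0, 0, 0.008], [-1, -0.33, 0.02, 0.0, 0, 0, 0.008], [-1, -0.33, 0.03, 0.0, 0, 0, 0.007], [-1, -0.33, 0.03, 0.0, 0, 0, -0.0], [-1, -0.33, 0.03, 0.0, 0, 0, -0.0], [-1, -0.33, 0.04, 0.0, 0, 0, -0.0]]
ends [ 0.6194 -0.1126  0.3972] 142.0 23
t 4.7833 pos [0.4713 0.3731 0.3948] yaw 170.6 q [ 0.67  0.47  0.73  1.83 -0.    0.83] F [ 0.6  1.  -8.5] open 0.0122 zdir [-0.001 -0.002 -1.   ]
tool units [-2.819 -5.692 -0.02 ] dist 0.508 turn units 0.159
0.19 0.23 404 [0.4732 0.3682 0.1984]
0.23 0.27 125 [0.4743 0.3687 0.2499]
0.27 0.31 138 [0.4742 0.3688 0.2895]
1131 [0.1745284  0.18855573 0.18978735]
```

View pics/lift.png

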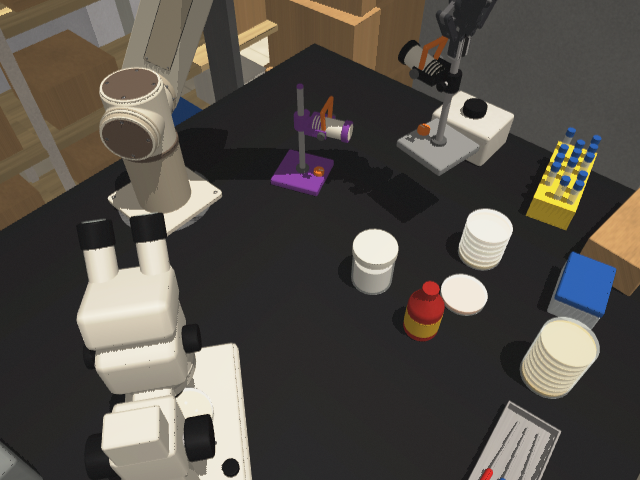

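The picture shows the lamp hanging upright in the gripper, foot at (437,150) and dial at (424,130). Its foot is about 172 mm above the bench, clear of the bottle (425,310) and jar (374,260), so I carry it over.

{"fn": "drive_tool", "kwargs": {"deltas": [[-1,0.04,-0.16,0,0,0,0.006],[-1,0.07,-0.31,0,0,0,0.008],[-1,0.07,-0.31,0,0,0,0.008],[-1,0.06,-0.31,0,0,0,0.008],[-1,0,-0.32,0,0,0,0.008],[-1,-0.03,-0.32,0,0,0,0.008],[-1,-0.04,-0.32,0,0,0,0.008],[-1,-0.04,-0.31,0,0,0,0.008]]}}

```text
t: 5.5
tool_pos: [0.413, 0.1904, 0.3911]
eef_rot: [-0.561, -3.087, 0.006]
force: [-0.2, -0.1, -8.2]
opening: 0.0123
grip_force: 58.9
```

{"fn": "drive_tool", "kwargs": {"deltas": [[-1,-0.05,-0.31,0,0,0,0.008],[-1,-0.06,-0.32,0,0,0,0.008],[-1,-0.14,-0.3,0,0,0,0.008],[-1,-0.23,-0.25,0,0,0,0.008],[-1,-0.24,-0.24,0,0,0,0.008],[-1,-0.24,-0.24,0,0,0,0.008],[-1,-0.25,-0.23,0,0,0,0.008],[-1,-0.3,-0.1,0,0,0,0.008]]}}

```text
t: 6.17
tool_pos: [0.4527, -0.0093, 0.3917]
eef_rot: [-0.87, -3.013, 0.006]
force: [-1.2, -1.3, -7.8]
opening: 0.0124
grip_force: 58.9
```

```bash
python3 -c "
from h import *
plan([.6195,-.113,.397],142)
rows([[.6195,-.113,.397],[.6195,-.113,.26],[.6195,-.113,.224]],142,g=-1,step=.03,dyaw=1.5)
"
```

```text
t 6.1667 pos [ 0.4527 -0.0093  0.3917] yaw 147.8 q [-0.02  0.14  0.25  1.69 -0.    0.54] F [-1.2 -1.3 -7.8] open 0.0124 zdir [-0.006 -0.002 -1.   ]
tool units [-2.455  0.015 -0.076] dist 0.196 turn units 0.032
[[-1, -0.35, 0.0, -0.01, 0, 0, 0.008], [-1, -0.35, 0.01, -0.01, 0, 0, 0.008], [-1, -0.35, 0.02, -0.01, 0, 0, 0.008], [-1, -0.35, 0.03, -0.01, 0, 0, 0.008], [-1, -0.35, 0.04, -0.01, 0, 0, 0.0], [-1, -0.35, 0.04, -0.01, 0, 0, 0.0], [-1, -0.35, 0.03, -0.01, 0, 0, 0.0], [-1, 0.0, 0.0, 0.34, 0, 0, 0.0]]
[[-1, 0.0, 0.0, 0.34, 0, 0, 0.0], [-1, 0.0, 0.0, 0.35, 0, 0, 0.0], [-1, 0.0, 0.0, 0.34, 0, 0, 0.0], [-1, 0.0, 0.0, 0.35, 0, 0, 0.0], [-1, 0.0, 0.0, 0.22, 0, 0, 0.0], [-1, 0.0, 0.0, 0.23, 0, 0, 0.0]]
ends [ 0.6195 -0.1134  0.2237] 142.0 14
```

{"fn": "drive_tool", "kwargs": {"deltas": [[-1,-0.35,0,0,0,0,0.008],[-1,-0.35,0.01,0,0,0,0.008],[-1,-0.35,0.02,0,0,0,0.008],[-1,-0.35,0.03,0,0,0,0.008],[-1,-0.35,0.04,0,0,0,0],[-1,-0.35,0.04,0,0,0,0],[-1,-0.3,0.03,0,0,0,0],[-1,0,0,0.15,0,0,0]]}}

```text
t: 6.83
tool_pos: [0.6241, -0.1114, 0.3768]
eef_rot: [-1.022, -2.971, 0.004]
force: [2.4, -2.6, -9.8]
opening: 0.0125
grip_force: 59.4
```

{"fn": "drive_tool", "kwargs": {"deltas": [[-1,0,0,0.3,0,0,0],[-1,0,0,0.3,0,0,0],[-1,0,0,0.3,0,0,0],[-1,0,0,0.3,0,0,0],[-1,0,0,0.2,0,0,0],[-1,0,0,0.1,0,0,0],[-1,0,0,0,0,0,0]]}}

```text
t: 7.42
tool_pos: [0.6166, -0.1076, 0.2563]
eef_rot: [-1.015, -2.963, 0.003]
force: [0.0, 0.4, -8.3]
opening: 0.0124
grip_force: 59.2
```

```bash
python3 -c "
from h import *
plan([.6195,-.113,.222],142)
"
```

```text
t 7.4167 pos [ 0.6166 -0.1076  0.2563] yaw 142.2 q [-0.17  0.51  0.42  1.5  -0.    0.49] F [ 0.   0.4 -8.3] open 0.0124 zdir [-0.01   0.001 -1.   ]
tool units [-0.074 -0.029  0.429] dist 0.035 turn units 0.001
```

{"fn": "drive_tool", "kwargs": {"deltas": [[-1,-0.03,-0.02,0.1,0,0,0],[-1,-0.03,-0.01,0.1,0,0,0],[-1,0,0,0.1,0,0,0],[-1,0,0,0.04,0,0,0],[-1,0,0,0.03,0,0,0],[-1,0,0,0.01,0,0,0],[-1,0,0,0,0,0,0]]}}

```text
t: 8.0
tool_pos: [0.6215, -0.1126, 0.231]
eef_rot: [1.018, 2.972, 0.0]
force: [-0.3, 0.5, -8.6]
opening: 0.0124
grip_force: 59.1
```

{"fn": "drive_tool", "kwargs": {"deltas": [[-1,0,0,0.03,0,0,0],[-1,0,0,0.03,0,0,0],[-1,0,0,0.02,0,0,0],[-1,0,0,0.02,0,0,0],[-1,0,0,0,0,0,0],[-1,0,0,0,0,0,0]]}}

```text
t: 8.5
tool_pos: [0.6217, -0.1126, 0.2234]
eef_rot: [1.018, 2.971, 0.0]
force: [-0.5, 0.5, -6.3]
opening: 0.0122
grip_force: 59.6
```

{"fn": "drive_tool", "kwargs": {"deltas": [[-1,0,0,0.01,0,0,0],[-1,0,0,0.01,0,0,0],[-1,0,0,0,0,0,0],[-1,0,0,0,0,0,0]]}}

```text
t: 8.83
tool_pos: [0.6224, -0.1131, 0.2232]
eef_rot: [1.017, 2.968, 0.0]
force: [1.0, 0.2, 2.7]
opening: 0.0124
grip_force: 60.2
```

{"fn": "drive_tool", "kwargs": {"deltas": [[-0.5,0,0,0,0,0,0],[0.2,0,0,0,0,0,0],[0.8,0,0,0,0,0,0],[0.8,0,0,0,0,0,0],[0.8,0,0,-0.1,0,0,0],[0.8,0,0,-0.3,0,0,0],[0.8,0,0,-0.4,0,0,0],[0.8,0,0,-0.3,0,0,0]]}}

```text
t: 9.5
tool_pos: [0.6214, -0.1126, 0.3117]
eef_rot: [1.018, 2.971, 0.0]
force: [1.2, -0.2, 0.7]
opening: 0.077
grip_force: 0.0
```

{"fn": "drive_tool", "kwargs": {"deltas": [[0.8,0.4,0,-0.2,0,0,0],[0.8,0.4,0,-0.2,0,0,0],[-0.18,0.4,0,0,0,0,0]]}}

```text
t: 9.75
tool_pos: [0.5463, -0.0536, 0.345]
eef_rot: [1.017, 2.966, 0.003]
force: [0.5, 1.5, 0.6]
opening: 0.0666
grip_force: 0.0
```

```bash
cat > look.py <<'E'
from h import *
import sys
A=np.array([.6224,-.113])
for n in("scene","top"):
    c=arm.camera(n); np.savez(n+sys.argv[1]+".npz",**c); W=cloud(c); z=W[...,2]; im=c["color"].astype(int)
    r=np.hypot(W[...,0]-A[0],W[...,1]-A[1])
    for nm,m in(("rodlo",(z>.03)&(z<.12)&(r<.02)),("rodhi",(z>.19)&(z<.255)&(r<.02))):
        print(n,nm,m.sum(),W[m].mean(0).round(4) if m.any() else '')
    m=(abs(z-.018)<.006)&(r<.11)
    m=cv2.morphologyEx(m.astype(np.uint8),cv2.MORPH_OPEN,np.ones((3,3)))
    if m.sum()>300: print(n,"foot",cv2.minAreaRect(W[m>0][:,:2].astype(np.float32)),m.sum())
    o=(im[...,0]>100)&(im[...,0]>1.6*im[...,1])&(im[...,2]<.6*im[...,1])&(r<.14)
    for nm,mm in(("dial",o&(abs(z-.028)<.008)),("handle",o&(z>.15)),("bartop",o&(z>.19))):
        if mm.sum()>3: P=W[mm]; print(n,nm,mm.sum(),"med",np.median(P,0).round(4),P.min(0).round(3),P.max(0).round(3))
    v,u=np.where(r<.14); y0,y1,x0,x1=v.min(),v.max(),u.min(),u.max()
    save(n+sys.argv[1]+".png",cv2.resize(c["color"][y0:y1,x0:x1],None,fx=3,fy=3)[:600,:800])
E
python3 look.py 1; python3 -c "
from h import *
plan([.6,-.1,.3],142)"
```

```text
scene rodlo 209 [ 0.6295 -0.12    0.0765]
scene rodhi 280 [ 0.6287 -0.1188  0.2284]
scene foot ((0.6266573667526245, -0.11577162146568298), (0.12024308741092682, 0.1215696930885315), 51.78445053100586) 4078
scene dial 93 med [ 0.5923 -0.0955  0.0294] [ 0.581 -0.103  0.024] [ 0.603 -0.086  0.033]
scene handle 355 med [ 0.5888 -0.0868  0.2158] [ 0.567 -0.113  0.17 ] [ 0.607 -0.061  0.223]
scene bartop 297 med [ 0.5888 -0.0873  0.2168] [ 0.567 -0.113  0.191] [ 0.607 -0.061  0.223]
top rodlo 0 
top rodhi 0 
t 9.85 pos [ 0.5423 -0.0515  0.3433] yaw 142.3 q [-0.1   0.32  0.36  1.61  0.    0.56] F [-0.  -0.1 -0.9] open 0.0515 zdir [-0.     0.001 -1.   ]
tool units [-0.942 -0.04   0.541] dist 0.087 turn units 0.002
```

```bash
python3 -c "
from h import *
plan([.587,-.085,.30],52)
rows([[.587,-.085,.3001]],52,step=.005,g=-.18)"
```

```text
t 9.85 pos [ 0.5423 -0.0515  0.3433] yaw 142.3 q [-0.1   0.32  0.36  1.61  0.    0.56] F [-0.  -0.1 -0.9] open 0.0515 zdir [-0.     0.001 -1.   ]
tool units [-0.699  0.009  0.541] dist 0.071 turn units 0.502
[[-0.18, -0.05, 0.0, 0.04, 0, 0, 0.038], [-0.18, -0.05, 0.01, 0.04, 0, 0, 0.038], [-0.18, -0.04, 0.01, 0.04, 0, 0, 0.038], [-0.18, -0.04, 0.02, 0.04, 0, 0, 0.038], [-0.18, -0.04, 0.02, 0.03, 0, 0, 0.038], [-0.18, -0.04, 0.03, 0.04, 0, 0, 0.038], [-0.18, -0.04, 0.03, 0.03, 0, 0, 0.038], [-0.18, -0.03, 0.03, 0.04, 0, 0, 0.038]]
[[-0.18, -0.03, 0.04, 0.03, 0, 0, 0.038], [-0.18, -0.02, 0.04, 0.04, 0, 0, 0.038], [-0.18, -0.02, 0.04, 0.03, 0, 0, 0.038], [-0.18, -0.01, 0.05, 0.04, 0, 0, 0.038], [-0.18, -0.0, 0.04, 0.03, 0, 0, 0.038], [-0.18, -0.0, 0.05, 0.04, 0, 0, 0.008], [-0.18, -0.0, 0.05, 0.03, 0, 0, -0.0]]
ends [ 0.5873 -0.0852  0.3001] 52.0 15
```

View pics/scene1.png

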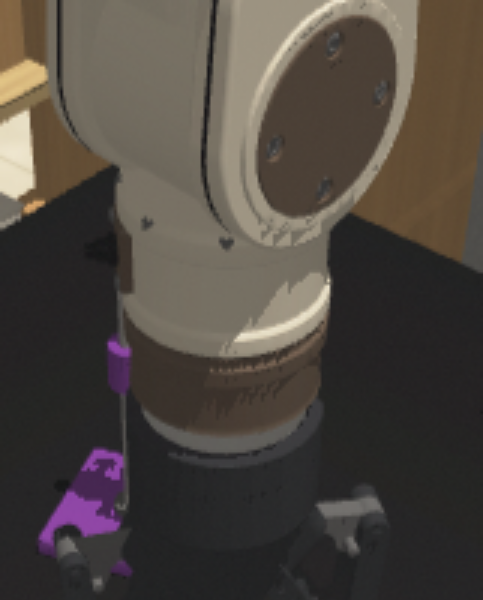

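The crop only caught the wrist and gripper in the foreground, because the arm crowds the view. The numbers are consistent: rod axis about (0.625,-0.114), yaw -38°. I turn the tool and move above the handle.

{"fn": "drive_tool", "kwargs": {"deltas": [[-0.18,-0.05,0,0.04,0,0,0.038],[-0.18,-0.05,0.01,0.04,0,0,0.038],[-0.18,-0.04,0.01,0.04,0,0,0.038],[-0.18,-0.04,0.02,0.04,0,0,0.038],[-0.18,-0.04,0.02,0.03,0,0,0.038],[-0.18,-0.04,0.03,0.04,0,0,0.038],[-0.18,-0.04,0.03,0.03,0,0,0.038],[-0.18,-0.03,0.03,0.04,0,0,0.038]]}}

```text
t: 10.52
tool_pos: [0.5701, -0.0723, 0.3174]
eef_rot: [2.276, 2.165, 0.0]
force: [-1.0, 0.5, 0.6]
opening: 0.0349
grip_force: 0.0
```

{"fn": "drive_tool", "kwargs": {"deltas": [[-0.18,-0.03,0.04,0.03,0,0,0.038],[-0.18,-0.02,0.04,0.04,0,0,0.038],[-0.18,-0.02,0.04,0.03,0,0,0.038],[-0.18,-0.01,0.05,0.04,0,0,0.038],[-0.18,0,0.04,0.03,0,0,0.038],[-0.18,0,0.05,0.04,0,0,0.008],[-0.18,0,0.05,0.03,0,0,0],[-0.18,0,0,0,0,0,0]]}}

```text
t: 11.18
tool_pos: [0.591, -0.0882, 0.2972]
eef_rot: [-2.824, -1.375, 0.001]
force: [-0.0, -0.5, -0.6]
opening: 0.035
grip_force: 0.0
```

```bash
python3 -c "
from h import *
plan([.587,-.085,.212],52)"; python3 look.py 2; python3 - <<'E'
from h import *
c=dict(np.load("scene2.npz"))
p=c["R"]@np.array([.6,-.1,.2])+c["t"]; u=int(c["fx"]*p[0]/p[2]+c["cx"]); v=int(c["fy"]*p[1]/p[2]+c["cy"]); print(u,v)
save("near2.png",cv2.resize(c["color"][max(v-90,0):v+90,max(u-100,0):u+100],None,fx=3,fy=3))
E
```

```text
t 11.1833 pos [ 0.591  -0.0882  0.2972] yaw 51.9 q [-0.15  0.43  0.41  1.55 -0.    2.09] F [-0.  -0.5 -0.6] open 0.035 zdir [-0.001 -0.    -1.   ]
tool units [ 1.000e-03 -6.400e-02  1.065e+00] dist 0.085 turn units -0.0
scene rodlo 203 [ 0.6295 -0.1199  0.0767]
scene rodhi 283 [ 0.6287 -0.1189  0.2283]
scene foot ((0.6269182562828064, -0.1160794347524643), (0.12028014659881592, 0.12050917744636536), 51.6728630065918) 4088
scene dial 93 med [ 0.5927 -0.0955  0.0293] [ 0.582 -0.103  0.023] [ 0.603 -0.086  0.035]
scene handle 358 med [ 0.5889 -0.0867  0.2162] [ 0.567 -0.114  0.167] [ 0.608 -0.061  0.222]
scene bartop 298 med [ 0.5884 -0.0887  0.2169] [ 0.567 -0.114  0.19 ] [ 0.608 -0.061  0.222]
top rodlo 0 
top rodhi 0 
top handle 93 med [ 0.5938 -0.0664  0.2035] [ 0.585 -0.074  0.169] [ 0.604 -0.063  0.221]
top bartop 66 med [ 0.5954 -0.0667  0.2112] [ 0.59  -0.074  0.19 ] [ 0.604 -0.063  0.221]
335 328
```

View pics/near2.png

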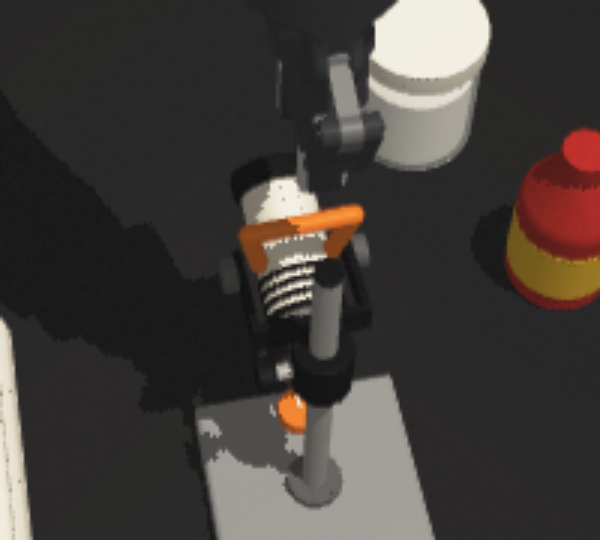

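The crop shows the lamp standing upright with its head over the dial. The handle bar is at crop (300,225) and the gripper is straight above it. I descend with the fingers on either side of the bar and close to a loose cage.

{"fn": "drive_tool", "kwargs": {"deltas": [[-0.18,0,-0.06,0.25,0,0,0],[-0.18,0,0,0.35,0,0,0],[-0.18,0,0,0.25,0,0,0],[-0.18,0,0,0.16,0,0,0],[-0.18,0,0,0.05,0,0,0],[-0.18,0,0,0,0,0,0],[-0.65,0,0,0,0,0,0],[-0.65,0,0,0,0,0,0]]}}

```text
t: 11.95
tool_pos: [0.5872, -0.0846, 0.2149]
eef_rot: [2.824, 1.374, 0.004]
force: [0.7, -1.0, 0.1]
opening: 0.0153
grip_force: 0.0
```

```bash
python3 - <<'E'
from h import *
plan([.587,-.085,.212],52)
# swivel plan: bar circle r .048 about A, tangential lead 0->10 mm
A=np.array([.625,-.1145]); s=arm.observe(); p=s["tool_pos"][:2].copy(); ps=yaw(s); out=[]
ths=np.linspace(142,231,15)[1:]
for i,th in enumerate(ths):
    lead=.009*min(1,(i+1)/3); t=np.radians(th)
    w=A+.048*np.array([np.cos(t),np.sin(t)])+lead*np.array([-np.sin(t),np.cos(t)])
    d=w-p; q=np.radians(ps); u=np.round(np.array([d[0]*np.cos(q)+d[1]*np.sin(q),d[0]*np.sin(q)-d[1]*np.cos(q)])/.08,2)
    p=p+.08*np.array([u[0]*np.cos(q)+u[1]*np.sin(q),u[0]*np.sin(q)-u[1]*np.cos(q)])
    a=np.round(-((th-90)-ps)/180,3); ps-=a*180; out.append([-.65,*u.tolist(),0,0,0,float(a)])
print(out[:8]);print(out[8:]);print(p,ps)
E
```

```text
t 11.95 pos [ 0.5872 -0.0846  0.2149] yaw 51.9 q [-0.14  0.44  0.21  1.34  0.    2.09] F [ 0.7 -1.   0.1] open 0.0153 zdir [ 0.003 -0.    -1.   ]
tool units [-0.005  0.001  0.036] dist 0.003 turn units -0.001
[[-0.65, -0.11, 0.01, 0, 0, 0, -0.036], [-0.65, -0.1, 0.01, 0, 0, 0, -0.035], [-0.65, -0.1, 0.02, 0, 0, 0, -0.036], [-0.65, -0.07, 0.01, 0, 0, 0, -0.035], [-0.65, -0.07, 0.02, 0, 0, 0, -0.035], [-0.65, -0.06, 0.02, 0, 0, 0, -0.035], [-0.65, -0.07, 0.01, 0, 0, 0, -0.036], [-0.65, -0.06, 0.02, 0, 0, 0, -0.035]]
[[-0.65, -0.07, 0.02, 0, 0, 0, -0.035], [-0.65, -0.06, 0.01, 0, 0, 0, -0.036], [-0.65, -0.07, 0.02, 0, 0, 0, -0.035], [-0.65, -0.07, 0.01, 0, 0, 0, -0.035], [-0.65, -0.06, 0.02, 0, 0, 0, -0.036], [-0.65, -0.07, 0.02, 0, 0, 0, -0.035]]
[ 0.60217257 -0.15739314] 140.99527157893715
```

{"fn": "drive_tool", "kwargs": {"deltas": [[-0.65,-0.11,0.01,0.03,0,0,-0.036],[-0.65,-0.1,0.01,0,0,0,-0.035],[-0.65,-0.1,0.02,0,0,0,-0.036],[-0.65,-0.07,0.01,0,0,0,-0.035],[-0.65,-0.07,0.02,0,0,0,-0.035],[-0.65,-0.06,0.02,0,0,0,-0.035],[-0.65,-0.07,0.01,0,0,0,-0.036],[-0.65,-0.06,0.02,0,0,0,-0.035]]}}

```text
t: 12.62
tool_pos: [0.5789, -0.1339, 0.2105]
eef_rot: [-1.952, -2.459, 0.002]
force: [-1.9, -0.0, 1.1]
opening: 0.0152
grip_force: 1.8
```

```bash
python3 -c "
from h import *
plan([.587,-.085,.212],96.5)"; python3 look.py 3; python3 - <<'E'
from h import *
c=dict(np.load("scene3.npz"))
save("near3.png",cv2.resize(c["color"][238:418,235:435],None,fx=3,fy=3))
E
```

```text
t 12.6167 pos [ 0.5789 -0.1339  0.2105] yaw 103.1 q [-0.23  0.45  0.21  1.34 -0.    1.11] F [-1.9 -0.   1.1] open 0.0152 zdir [-0.002  0.    -1.   ]
tool units [ 0.573  0.237 -0.019] dist 0.05 turn units 0.037
scene rodlo 204 [ 0.6296 -0.1198  0.0764]
scene rodhi 248 [ 0.6273 -0.12    0.2259]
scene foot ((0.6268733143806458, -0.1159859448671341), (0.12023726105690002, 0.12014199793338776), 51.86471939086914) 4075
scene dial 17 med [ 0.5993 -0.1002  0.0267] [ 0.588 -0.103  0.022] [ 0.603 -0.094  0.031]
scene handle 123 med [ 0.5812 -0.1468  0.2165] [ 0.571 -0.153  0.163] [ 0.639 -0.129  0.222]
scene bartop 104 med [ 0.5818 -0.1467  0.217 ] [ 0.574 -0.153  0.191] [ 0.588 -0.129  0.222]
top rodlo 16 [ 0.62   -0.1144  0.0679]
top rodhi 113 [ 0.6207 -0.1143  0.2219]
top foot ((0.6241089105606079, -0.11744627356529236), (0.1197020560503006, 0.120484359562397), 51.746978759765625) 1490
top dial 99 med [ 0.5902 -0.0915  0.0285] [ 0.579 -0.102  0.02 ] [ 0.602 -0.079  0.032]
top handle 181 med [ 0.573  -0.1056  0.2158] [ 0.56  -0.131  0.158] [ 0.595 -0.093  0.222]
top bartop 153 med [ 0.5738 -0.1071  0.2164] [ 0.564 -0.131  0.191] [ 0.581 -0.093  0.222]
```

View pics/near3.png

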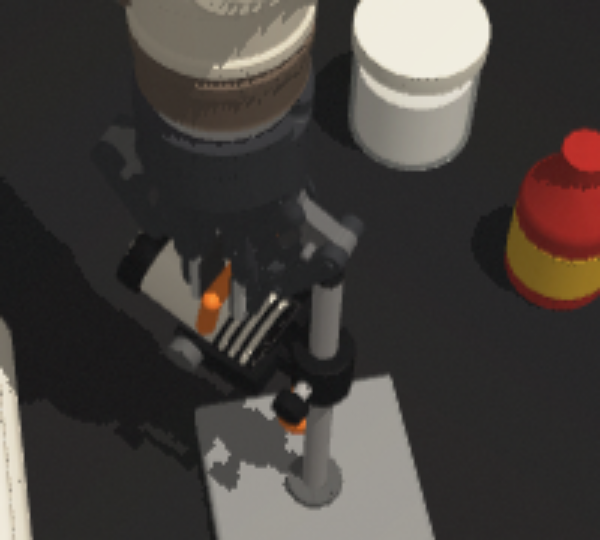

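The crop shows the head following the caged handle, bar at (215,300), with the foot unmoved. I continue the swivel.

{"fn": "drive_tool", "kwargs": {"deltas": [[-0.65,-0.07,0.02,0,0,0,-0.035],[-0.65,-0.06,0.01,0,0,0,-0.036],[-0.65,-0.07,0.02,0,0,0,-0.035],[-0.65,-0.07,0.01,0,0,0,-0.035],[-0.65,-0.06,0.02,0,0,0,-0.036],[-0.65,-0.07,0.02,0,0,0,-0.033],[-0.65,0,0,0,0,0,0]]}}

```text
t: 13.3
tool_pos: [0.6018, -0.1582, 0.2107]
eef_rot: [-1.062, -2.957, 0.002]
force: [-1.6, -2.6, 0.8]
opening: 0.0147
grip_force: 0.3
```

```bash
python3 -c "
from h import *
plan([.6022,-.1574,.212],141)"; python3 look.py 4
```

```text
t 13.3 pos [ 0.6018 -0.1582  0.2107] yaw 140.5 q [-0.26  0.5   0.3   1.37 -0.    0.43] F [-1.6 -2.6  0.8] open 0.0147 zdir [-0.001 -0.001 -1.   ]
tool units [ 0.002  0.011 -0.016] dist 0.002 turn units -0.003
scene rodlo 167 [ 0.6292 -0.12    0.0671]
scene rodhi 175 [ 0.6282 -0.121   0.2213]
scene foot ((0.6272664666175842, -0.11617957055568695), (0.12026052176952362, 0.11968522518873215), 51.979888916015625) 3666
scene dial 45 med [ 0.5973 -0.0947  0.0302] [ 0.587 -0.102  0.024] [ 0.604 -0.086  0.035]
scene handle 277 med [ 0.6057 -0.1619  0.2165] [ 0.577 -0.175  0.154] [ 0.637 -0.136  0.222]
scene bartop 227 med [ 0.6064 -0.1602  0.2174] [ 0.577 -0.174  0.19 ] [ 0.619 -0.138  0.222]
top rodlo 114 [ 0.6202 -0.1153  0.0765]
top rodhi 181 [ 0.6205 -0.1167  0.2308]
top foot ((0.6239081621170044, -0.11722604185342789), (0.11944365501403809, 0.12005110830068588), 52.10307693481445) 1938
top dial 100 med [ 0.5905 -0.0915  0.0288] [ 0.579 -0.103  0.02 ] [ 0.603 -0.079  0.034]
top handle 203 med [ 0.5845 -0.1438  0.2163] [ 0.566 -0.167  0.169] [ 0.616 -0.128  0.221]
top bartop 179 med [ 0.5874 -0.145   0.2167] [ 0.568 -0.167  0.191] [ 0.616 -0.128  0.221]
```

{"fn": "drive_tool", "kwargs": {"deltas": [[-0.65,0.06,-0.03,0,0,0,0],[-0.65,0.02,-0.06,0,0,0,0],[-0.65,0,-0.07,0,0,0,0],[-0.65,0,-0.07,0,0,0,0],[-0.65,0,-0.07,0.01,0,0,0],[-0.65,0,-0.07,0.01,0,0,0],[-0.65,0,-0.05,0.02,0,0,0],[-0.65,0,0,0,0,0,0]]}}

```text
t: 14.07
tool_pos: [0.5746, -0.1803, 0.2073]
eef_rot: [-1.062, -2.956, 0.001]
force: [-0.2, -1.1, -0.1]
opening: 0.0148
grip_force: 0.0
```

```bash
cat > aim.py <<'E'
from h import *
A=np.array([.6256,-.116]); D=np.array([.463,-.313,.048])
s=arm.observe(); d=s["tool_pos"][:2]-A; e=np.array([np.cos(np.radians(230.5)),np.sin(np.radians(230.5))])
print("t",s["t"],"tool radial",(d@e).round(4),"tang",(d@[-e[1],e[0]]).round(4),"z",s["tool_pos"][2].round(4),"open",s["opening"],"F",s["force"].round(1),"yaw",yaw().round(1))
for n in("scene","top"):
    c=arm.camera(n); np.savez(n+"a.npz",**c); W=cloud(c); z=W[...,2]; im=c["color"].astype(int)
    C=-c["R"].T@c["t"]; r=np.hypot(W[...,0]-A[0],W[...,1]-A[1])
    o=(im[...,0]>100)&(im[...,0]>1.6*im[...,1])&(im[...,2]<.6*im[...,1])&(r<.14)&(z>.195)
    P=W[o]; v=C-np.array([*A,.2]); v/=np.linalg.norm(v); P=P-.004*v   # towards the bar's axis
    if len(P)<10: print(n,"few",len(P)); continue
    rel=P[:,:2]-A; ln=cv2.fitLine(rel.astype(np.float32),cv2.DIST_HUBER,0,.001,.001).ravel()
    nrm=np.array([-ln[1],ln[0]]); dist=nrm@ln[2:]; nrm,dist=(nrm,dist) if dist>0 else (-nrm,-dist)
    print(n,len(P),"swivel dir from bar",np.degrees(np.arctan2(nrm[1],nrm[0]))%360,"radial",dist.round(4),"tilt",np.arcsin((dist-.06)/.055).round(3),"ends along",np.percentile(rel@[-nrm[1],nrm[0]],[2,98]).round(4),"z",np.median(P[:,2]).round(4))
E
python3 aim.py
```

```text
t 14.0667 tool radial 0.0821 tang 0.0015 z 0.2073 open 0.014754145080218325 F [-0.2 -1.1 -0.1] yaw 140.5
scene 234 swivel dir from bar 232.206 radial 0.0788 tilt 0.349 ends along [-0.0217  0.0214] z 0.2113
top 175 swivel dir from bar 224.93115 radial 0.0808 tilt 0.389 ends along [-0.0266  0.0248] z 0.2101
```

{"fn": "drive_tool", "kwargs": {"deltas": [[-0.65,0,-0.04,0.01,0,0,0],[-0.65,0,-0.04,0,0,0,0],[-0.65,0,-0.015,0,0,0,0],[-0.65,0,0,0,0,0,0]]}}

```text
t: 14.5
tool_pos: [0.5704, -0.1854, 0.2068]
eef_rot: [-1.06, -2.957, 0.0]
force: [-0.0, 0.5, 0.6]
opening: 0.0147
grip_force: 0.1
```

```bash
python3 aim.py
```

```text
t 14.5 tool radial 0.0887 tang 0.0015 z 0.2068 open 0.01468716043144916 F [-0.   0.5  0.6] yaw 140.6
scene 233 swivel dir from bar 232.39435 radial 0.0851 tilt 0.475 ends along [-0.0233  0.0202] z 0.2081
top 184 swivel dir from bar 223.41002 radial 0.0872 tilt 0.517 ends along [-0.0239  0.0288] z 0.2069
```

Next I back out: shift slightly off the bar, open a little, and rise for a clear look.

{"fn": "drive_tool", "kwargs": {"deltas": [[-0.65,0,0.02,0,0,0,0],[-0.4,0,0,-0.05,0,0,0],[-0.4,0,0,-0.15,0,0,0],[-0.4,0,0,-0.3,0,0,0],[-0.4,0,0,-0.4,0,0,0],[-0.4,0,0,-0.4,0,0,0],[-0.4,0.4,0.2,-0.2,0,0,0],[-0.4,0.4,0.2,-0.1,0,0,0]]}}

```text
t: 15.27
tool_pos: [0.5438, -0.1194, 0.3381]
eef_rot: [1.063, 2.95, 0.001]
force: [0.9, 0.6, 0.4]
opening: 0.0261
grip_force: 0.0
```

{"fn": "drive_tool", "kwargs": {"deltas": [[-0.4,0.4,0.3,-0.1,0,0,0],[-0.4,0.4,0.3,0,0,0,0],[-0.4,0.4,0.2,0,0,0,0],[-0.4,0,0,0,0,0,0]]}}

```text
t: 15.6
tool_pos: [0.5069, -0.0032, 0.3444]
eef_rot: [-1.05, -2.961, -0.004]
force: [-0.1, 0.2, 0.9]
opening: 0.0258
grip_force: 0.0
```

```bash
python3 aim.py; python3 - <<'E'
from h import *
A=np.array([.6256,-.116])
ims=[]
for n in("scene","top"):
    c=dict(np.load(n+"a.npz")); W=cloud(c); z=W[...,2]; im=c["color"].astype(int)
    # barrel white points: fit cylinder axis direction through lateral mean
    r=np.hypot(W[...,0]-A[0],W[...,1]-A[1])
    m=(im.min(2)>90)&(np.ptp(im,axis=2)<60)&(z>.11)&(z<.2)&(r<.14)&(r>.02)
    P=W[m]; print(n,"white",m.sum(),P.mean(0).round(4) if m.any() else "")
    if m.sum()>30:
        from scipy.optimize import least_squares
        def f(q):
            sw,ti,rad=q; h=np.array([np.cos(sw),np.sin(sw)])
            o=np.array([*(A+.06*h),.16]); d=np.array([*(h*np.cos(ti)),-np.sin(ti)])
            v=P-o; return np.linalg.norm(v-np.outer(v@d,d),axis=1)-.02
        R=least_squares(lambda q:f([*q,0]),[np.radians(230),.5],loss="soft_l1",f_scale=.002)
        sw,ti=R.x; h=np.array([np.cos(sw),np.sin(sw)]); 
        o=np.array([*(A+.06*h),.16]); d=np.array([*(h*np.cos(ti)),-np.sin(ti)]); D=np.array([.463,-.313,.048])
        y=np.array([-h[1],h[0],0]); zz=np.cross(d,y)
        print(n,"sw",np.degrees(sw),"tilt",ti,"res",abs(f([sw,ti,0])).mean(),"dish x,y,z in pivot",((D-o)@d).round(4),((D-o)@y).round(4),((D-o)@zz).round(4))
    p=c["R"]@np.array([.59,-.15,.15])+c["t"]; u=int(c["fx"]*p[0]/p[2]+c["cx"]); v=int(c["fy"]*p[1]/p[2]+c["cy"])
    ims.append(cv2.resize(c["color"][max(v-65,0):max(v-65,0)+130,u-65:u+65],(390,390)))
save("fin.png",np.hstack(ims))
E
```

```text
t 15.6 tool radial -0.0115 tang -0.1633 z 0.3444 open 0.02577699922429094 F [-0.1  0.2  0.9] yaw 141.0
scene 340 swivel dir from bar 225.90627 radial 0.0838 tilt 0.448 ends along [-0.0288  0.0297] z 0.208
top few 0
scene white 797 [ 0.5846 -0.1691  0.1681]
scene sw 226.26388982453548 tilt 0.5300551544557855 res 0.0027824297138844835 dish x,y,z in pivot 0.2247 0.0187 0.0018
top white 0
```

View pics/fin.png

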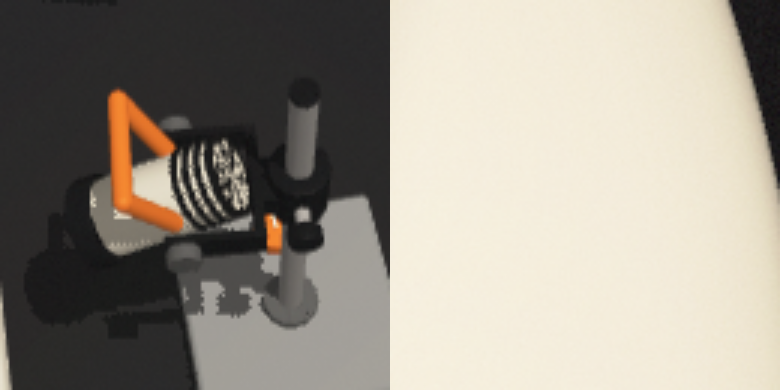

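The left half shows the head tipped down and swivelled, with the lamp upright. The right half is just the forearm. The beam is about 4° short in swivel, so I nudge the handle's near end sideways from outside with shut fingers.

```bash
python3 -c "
from h import *
plan([.529,-.141,.3],140.5)
rows([[.529,-.141,.3],[.529,-.141,.212]],140.5,g=-1)"
```

```text
t 15.7 pos [ 0.5087 -0.007   0.3439] yaw 140.7 q [-0.01  0.24  0.26  1.59 -0.    0.67] F [-0.2 -0.3  0.5] open 0.026 zdir [ 0.002 -0.    -1.   ]
tool units [-1.255 -1.137  0.55 ] dist 0.142 turn units 0.001
[[-1, -0.31, -0.28, 0.14, 0, 0, 0.001], [-1, -0.32, -0.28, 0.14, 0, 0, 0.0], [-1, -0.31, -0.29, 0.13, 0, 0, 0.0], [-1, -0.32, -0.28, 0.14, 0, 0, 0.0], [-1, 0.0, -0.0, 0.37, 0, 0, 0.0], [-1, 0.0, -0.0, 0.36, 0, 0, 0.0], [-1, 0.0, -0.0, 0.37, 0, 0, 0.0]]
ends [ 0.5293 -0.1408  0.2119] 140.6 7
```

{"fn": "drive_tool", "kwargs": {"deltas": [[-1,-0.31,-0.28,0.14,0,0,0],[-1,-0.32,-0.28,0.14,0,0,0],[-1,-0.31,-0.29,0.13,0,0,0],[-1,-0.32,-0.28,0.14,0,0,0],[-1,0,0,0,0,0,0],[-1,0,0,0.4,0,0,0],[-1,0,0,0.4,0,0,0],[-1,0,0,0.3,0,0,0]]}}

```text
t: 16.37
tool_pos: [0.5289, -0.1437, 0.2087]
eef_rot: [-1.064, -2.955, 0.001]
force: [-0.1, -0.4, 0.5]
opening: -0.0002
grip_force: 0.0
```

{"fn": "drive_tool", "kwargs": {"deltas": [[-1,0,0,0,0,0,0],[-1,0,0,0,0,0,0]]}}

```text
t: 16.53
tool_pos: [0.5286, -0.1427, 0.2099]
eef_rot: [-1.061, -2.953, 0.001]
force: [1.2, -0.5, 0.3]
opening: 0.0002
grip_force: 0.0
```

```bash
python3 -c "
from h import *
plan([.5406,-.1562,.212],140.5)"; python3 aim.py
```

```text
t 16.5333 pos [ 0.5286 -0.1427  0.2099] yaw 140.5 q [-0.26  0.35  0.07  1.29 -0.    0.43] F [ 1.2 -0.5  0.3] open 0.0002 zdir [-0.003  0.001 -1.   ]
tool units [-0.223 -0.034 -0.027] dist 0.018 turn units -0.0
t 16.5333 tool radial 0.0824 tang -0.0578 z 0.2099 open 0.00019388579606254128 F [ 1.2 -0.5  0.3] yaw 140.5
scene 343 swivel dir from bar 225.80382 radial 0.084 tilt 0.452 ends along [-0.0289  0.0299] z 0.2079
top few 0
```

{"fn": "drive_tool", "kwargs": {"deltas": [[-1,-0.06,0,0,0,0,0],[-1,-0.06,0,0,0,0,0],[-1,-0.04,0,0,0,0,0],[-1,-0.03,0,0,0,0,0],[-1,-0.02,0,0,0,0,0],[-1,0,0,0,0,0,0]]}}

```text
t: 17.13
tool_pos: [0.5428, -0.153, 0.211]
eef_rot: [1.06, 2.957, 0.0]
force: [0.1, -0.6, 0.6]
opening: 0.0001
grip_force: 0.0
```

```bash
python3 aim.py
```

```text
t 17.1333 tool radial 0.0812 tang -0.0403 z 0.211 open 0.00012926111878138589 F [ 0.1 -0.6  0.6] yaw 140.6
scene 335 swivel dir from bar 231.47775 radial 0.0841 tilt 0.453 ends along [-0.0293  0.0299] z 0.2081
top few 0
```

{"fn": "drive_tool", "kwargs": {"deltas": [[-1,0.1,0,0,0,0,0],[-1,0.2,0,-0.1,0,0,0],[-1,0.2,0,-0.4,0,0,0],[-1,0.2,0,-0.4,0,0,0],[-1,0.4,0.2,-0.3,0,0,0],[-1,0.4,0.2,-0.2,0,0,0],[-1,0.4,0.2,0,0,0,0],[-1,0.4,0.2,0,0,0,0]]}}

```text
t: 17.9
tool_pos: [0.4406, 0.0138, 0.3237]
eef_rot: [1.06, 2.954, 0.003]
force: [0.5, 0.4, -0.5]
opening: 0.0001
grip_force: 0.0
```

{"fn": "drive_tool", "kwargs": {"deltas": [[-1,0.45,0.1,0,0,0,0],[-1,0.45,0.1,0,0,0,0],[-1,0.45,0.1,0,0,0,0],[-1,0,0,0,0,0,0],[-1,0,0,0,0,0,0]]}}

```text
t: 18.32
tool_pos: [0.3716, 0.1011, 0.3225]
eef_rot: [1.053, 2.959, 0.001]
force: [0.6, -0.1, 0.1]
opening: -0.0001
grip_force: 0.0
```

```bash
python3 aim.py; python3 look.py 9; python3 - <<'E'
from h import *
from scipy.optimize import least_squares
A=np.array([.6256,-.116])
for n in("scene","top"):
    c=dict(np.load(n+"a.npz")); W=cloud(c); z=W[...,2]; im=c["color"].astype(int)
    r=np.hypot(W[...,0]-A[0],W[...,1]-A[1])
    m=(im.min(2)>90)&(np.ptp(im,axis=2)<60)&(z>.11)&(z<.2)&(r<.14)&(r>.02); P=W[m]; print(n,m.sum())
    if m.sum()>30:
        def f(q):
            h=np.array([np.cos(q[0]),np.sin(q[0])]); o=np.array([*(A+.06*h),.16]); d=np.array([*(h*np.cos(q[1])),-np.sin(q[1])])
            v=P-o; return np.linalg.norm(v-np.outer(v@d,d),axis=1)-.02
        sw,ti=least_squares(f,[np.radians(230),.5],loss="soft_l1",f_scale=.002).x
        h=np.array([np.cos(sw),np.sin(sw)]); o=np.array([*(A+.06*h),.16]); d=np.array([*(h*np.cos(ti)),-np.sin(ti)]); D=np.array([.463,-.313,.048])
        y=np.array([-h[1],h[0],0]); print(n,"sw",np.degrees(sw),"tilt",ti,"dish in pivot",((D-o)@d).round(4),((D-o)@y).round(4),((D-o)@np.cross(d,y)).round(4))
    # dish unchanged?
    m=(abs(z-.0535)<.005)&(np.hypot(W[...,0]-.456,W[...,1]+.327)<.08); Q=W[m]; print(n,"dish",m.sum(),Q.min(0).round(3),Q.max(0).round(3))
E
```

```text
t 18.3167 tool radial -0.0059 tang -0.334 z 0.3225 open -0.00014286264461257366 F [ 0.6 -0.1  0.1] yaw 140.8
scene 337 swivel dir from bar 232.23706 radial 0.0842 tilt 0.455 ends along [-0.0293  0.0292] z 0.208
top 236 swivel dir from bar 231.14325 radial 0.0866 tilt 0.505 ends along [-0.0278  0.0317] z 0.2067
scene rodlo 177 [ 0.6291 -0.1204  0.0711]
scene rodhi 283 [ 0.6287 -0.1189  0.2283]
scene foot ((0.6271135807037354, -0.11607891321182251), (0.12029920518398285, 0.11991915106773376), 51.90053176879883) 3551
scene dial 31 med [ 0.5977 -0.0946  0.0293] [ 0.584 -0.101  0.026] [ 0.604 -0.085  0.034]
scene handle 489 med [ 0.5737 -0.1814  0.2094] [ 0.548 -0.205  0.153] [ 0.626 -0.135  0.216]
scene bartop 366 med [ 0.5746 -0.1853  0.2113] [ 0.548 -0.205  0.19 ] [ 0.602 -0.158  0.216]
top rodlo 114 [ 0.6199 -0.1156  0.0758]
top rodhi 168 [ 0.6216 -0.1161  0.229 ]
top foot ((0.6240078210830688, -0.11748725175857544), (0.11946805566549301, 0.12029510736465454), 51.83100128173828) 2047
top dial 98 med [ 0.5902 -0.0916  0.0286] [ 0.578 -0.102  0.021] [ 0.603 -0.079  0.034]
top handle 342 med [ 0.5733 -0.1823  0.2084] [ 0.545 -0.206  0.156] [ 0.61  -0.152  0.216]
top bartop 252 med [ 0.5715 -0.1857  0.2099] [ 0.545 -0.206  0.19 ] [ 0.6   -0.158  0.216]
scene 875
scene sw 231.7789659211527 tilt 0.5228457618246252 dish in pivot 0.2252 -0.0059 0.0005
scene dish 813 [ 0.43  -0.317  0.049] [ 0.502 -0.267  0.057]
top 433
top sw 232.3442395790243 tilt 0.5226165863276493 dish in pivot 0.2251 -0.0084 0.0004
top dish 1136 [ 0.417 -0.343  0.049] [ 0.508 -0.269  0.058]
```

Both cameras agree: the aim is off by 6–8 mm sideways and at most 9 mm in height, against 18 mm allowed. The dish is where it started and the lamp is free, so I hand in.

```bash
python3 -c "
from bench import arm
print(arm.finish_job())"
```

```text
the job is handed in; nothing more can be done
None
```

I handed the job in, but the hand-in returned no verdict: the lamp stands released to the microscope's left with its dial facing the front, and its beam points at the dish at about 0.5 rad below level, 6–8 mm off the middle sideways and at most 9 mm in height by camera measurement (18 mm allowed).

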